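# Hold the scrap-box flap open with its lever

## Robot

A 6-joint arm with a two-finger parallel gripper is mounted at the origin on the work surface. World frame = base frame: x ahead of the robot, y to its left, z up, the work surface at z = 0. Lengths are in m, angles in rad, forces in N, time in s.
With the tool pointing down it reaches from about 0.325 to 0.775 m from the base axis. Payload 9.3 kg.
Tool frame: the origin (TCP) lies at the very end of the fingers, on their centre line; the grasp point (between the pads) lies 19 mm behind it; z points along the fingers, y is the direction in which the jaws open and shut (so a half turn about z gives the same grasp; the last joint's range is limited). The gripper opens to 85 mm and grips with 20 to 120 N. Pads are 22 mm wide; open, the fingers measure 114 mm over their backs; the gripper's body (76 mm by 85 mm) begins 54 mm behind the grasp point. The pads swing forward as they close: fully open they stand 13 mm farther back than shut.
Start: joints at [-1.49, 0.259, 0.021, 1.334, 0, 1.418], TCP at [0.127, -0.535, 0.203] pointing down, gripper open.
Joint ranges: [-3.04, 3.04], [-0.91, 1.82], [-1.04, 1.36], [-1.92, 1.95], [-1.52, 1.45], [-3.14, 3.14]. Speed limits (rad/s): [2.22, 2.22, 2.79, 3.14, 3.14, 3.14].

## Interface

Orientations are given as a 3x3 rotation matrix whose columns are the frame's x, y, z axes.
In Python, from cell import get_state, viewer, arm, search_frame, outline_of, place_of gives the robot as it stands.
- The arm moves only by the shell command python3 -m jog 'ROWS' [FORCE]. ROWS is JSON, a list of rows, each a list of 7 numbers: the shift along the world's x, y, z in cm, then the turn, a rotation vector about the world's x, y, z in degrees, then the gripper command: -1 is shut, 1 is fully open, values between are in proportion. A call has 1 to 10 rows; each row is the pose to reach, as a shift and turn from the pose measured when the call began; what a row does not reach only later rows make up. A row lasts 1/10 s, in which the tool goes at most 50 mm and 8.59 degrees, less where a joint would pass 70% of its speed; a pose out of reach is approached as far as the arm can. A call with a gripper value outside its range is refused whole. The fingers move at their own pace and stop on an object; FORCE is the grip in N (left out, the last holds). Time passes only in rows, so rows that repeat a pose let the fingers close. It gives the time, the measured TCP pose, the force and the opening at its end, in the units of the state.
- get_state(): the state, without advancing time (a new reading comes with each control period).
- viewer.snapshot(name): name is "scene" or "top" or "wrist"; returns (picture, depth): 480x640x3 uint8, red, green, blue; 480x640 float32, m along the optical axis (not along the pixel's ray), 0 where there is no reading.
- viewer.get_calibration(name): a dict with "fx", "fy", "cx", "cy" (pixels), "D" ([k1, k2, p1, p2, k3] as OpenCV has them; the pictures are not rectified), "T" (4x4, takes a point from camera to world coordinates). Camera axes: x right, y down, z forward; pixel columns grow to the right and rows downward; lengths in m; the calibration is good to about 2 mm. A picture is of the moment at which its call begins: read the wrist's pose just before it. get_calibration takes no time and is no camera call; for the wrist camera it gives the pose at the moment of the call.
- arm.job_done(): hands the job in, once; it reports no verdict.
Trained networks look in the newest picture that a camera, given by its name, has taken for a name from the list of things; names that differ only in an ending like _2 or _b are one class to them, and where a whole thing is asked for, a point or a joint stands for the part that bears it (a point fixed in the world has none). Each returns a list of dicts, best first, with "conf" (0 to 1); they miss things now and then, are a little off and sometimes report something else, mostly with a low value. They report only what shows in the picture. A call takes as long as a camera call.
- search_frame(camera, thing): "box" ([left, top, right, bottom] in pixels, round what is visible of it).
- outline_of(camera, thing): "pixels" (480x640 bool, what is visible of it) and "box" ([left, top, right, bottom] in pixels, round what is visible of it).
- place_of(camera, thing): "point" ([column, row] in pixels: a listed point, or the origin of a listed thing).
The state is a dict: "time": time; "qpos": joint angles; "qvel": joint speeds; "effort": joint torques, N m; "eef_pos": TCP position; "tool_rot": TCP orientation; "wrist_force": force on the tool from outside, world axes, zero at the start; "torque": the same for the moment, N m; "gripper_width": opening from 0.0 (shut) to 1.0 (fully open).
Only numpy, scipy, OpenCV 4.12 (cv2) and the standard library are available. Lean on these libraries where they do the work, as an engineer would, in place of code of your own. Each camera call takes 0.05 s, during which the arm holds its last target.

## Task

On the workshop bench a loose lever rests in a slotted stand with its short end under the heavy steel flap of a scrap box, and a timber chock stands under its long arm. Push the chock sideways along the bench until its column is well clear of the lever, still standing, then press the broad end of the lever down onto its stop post so that the flap rises, and finish while holding it down there so a workmate can reach in. Raise the flap with the lever only, without touching the flap, box or stand, pick nothing up, and leave the other things on the bench where they are.

Things in the scene. Friction and masses are not known exactly. Their poses are not given: they have to be found in the camera images.
- stand: Fixed grey steel unit: two slotted cheeks (x -28..28, y -33..33 mm, 124 tall) carrying the lever, and a scrap box (x 125..245, y -100..100 mm, 105 tall). Origin on the bench under the lever's pivot axis, z up; its -x axis runs along the lever's long arm (roughly towards the robot), +x to the box. The pivot axis is parallel to y, 110 mm above the bench.
- stop_post (a point): Centre of the rubber top of the stand's stop post (32 mm diameter, 50 mm tall), at x -240 mm, y 0 of the stand, under the broad end of the lever.
- lever: Loose aluminium bar, 30 x 12 mm; its cross pin (12 mm diameter, origin on its axis) rests in the stand's open slots. Long arm 275 mm along the stand's -x, short arm 106 mm along +x, with an upturned nose under the flap. At rest the long arm slopes up 0.24 rad from the pin (its frame is level then); pressed, it turns 0.43 rad and lies on the stop post. Pressing takes 4 to 9 N until the stop.
- lever_pad (a point): Centre of the top face of the lever's broad end (a pad 58 mm long, 46 mm wide), 246 mm from the pin's axis. At rest it is about 174 mm above the bench; fully pressed, on the stop post, about 67 mm above it, and it moves less than 5 mm horizontally.
- flap_lip (a point): Middle of the lower front edge of the flap, a heavy steel plate, 175 x 196 mm, 10 mm thick, about 2.5 kg, hinged at the box's far rim (238 mm along +x of the stand) and overhanging the box towards the lever. The edge is 107 mm above the bench when shut, about 159 mm with the lever fully pressed; the flap falls shut when the lever is let go.
- chock: Loose timber chock, 0.3 to 0.6 kg: a low foot (50 mm wide, 185 long along its y, 30 tall), a square column (46 mm wide, top 112 mm above the bench) at one end, under the lever's long arm, and an upright round post at the other. Origin on the bench under the column's centre; its y axis points from column to post, roughly the stand's +y. It slides when its post is pushed.
- chock_post (a point): Centre, half-way up, of the chock's upright post (26 mm diameter, from 30 to 80 mm above the bench), 138 mm from the column's centre. Between column and post there is a free gap of 102 mm above the 30 mm tall foot, outside the lever, where fingers can go down and push the post outwards.
- chock_column (a point): Centre of the top of the chock's column, 112 mm above the bench. The column is clear of the lever when this point is more than 45 mm sideways (stand's y) from the lever's middle line, on the post's side.
- socket: Bystander, to be left alone: a deep steel socket (tube, 38 mm diameter, 70 mm tall). Origin at its underside's centre.
- filter: Bystander, to be left alone: an oil-filter can (72 mm diameter, 90 mm tall). Origin at its underside's centre.
- bottle: Bystander, to be left alone: a grey bottle (60 mm diameter, 150 mm tall). Origin at its underside's centre.
- jar: Bystander, to be left alone: a jar (68 mm diameter, 75 mm tall). Origin at its underside's centre.
- brakepad: Bystander, to be left alone: a brake pad lying flat (55 x 115 mm, 16 mm thick). Origin at its underside's centre.
- wrench: Bystander, to be left alone: a wrench lying flat (190 mm long). Origin at its middle, on the bench.
- driver: Bystander, to be left alone: a screwdriver lying on the bench (200 mm long). Origin at its middle, on the bench.

How it is judged:
By the outcome, as a careful person would: the job done as asked, in the order asked, and still so for the second after the job is handed in, while the arm keeps its last pose, push and grip.
It also fails if it takes over 42 s, if anything falls off the work surface, if the arm or the gripper's body presses on something with over 40 N, if the wrist force passes 120 N, or if a joint passes its speed limit or range.

## Working session

There is one attempt and no reset: what is moved stays moved. The work goes in short steps, Python scripts to look and compute and a shell command to move; the robot and the scene stay as the last step left them, time stands still between calls to the robot, and variables do not carry over. Pictures are saved under pics/ and viewed, and the job is handed in when it is done.

```bash
mkdir -p pics; ls; cat > h.py <<'E'
import numpy as np, cv2
from cell import get_state, viewer, arm, search_frame, outline_of, place_of
def snap(n,f):
    c=viewer.get_calibration(n); p,d=viewer.snapshot(n); cv2.imwrite('pics/'+f,p[:,:,::-1]); return p,d,c
def ray(c,u,v):
    K=np.array([[c['fx'],0,c['cx']],[0,c['fy'],c['cy']],[0,0,1.]])
    q=cv2.undistortPoints(np.array([[[u,v]]],float),K,np.array(c['D'],float))[0,0]
    T=np.array(c['T']); return T[:3,3],T[:3,:3]@np.array([q[0],q[1],1])
def atz(c,u,v,z):
    o,r=ray(c,u,v); return o+r*(z-o[2])/r[2]
def atd(c,d,u,v):
    o,r=ray(c,u,v); return o+r*d[int(round(v)),int(round(u))]
E
python3 - <<'E'
from h import *
np.set_printoptions(precision=4,suppress=True)
for n in ['scene','top']:
    p,d,c=snap(n,n+'0.png'); print(n,np.array(c['T'])[:3,3])
    for t,z in [('stand',0),('stop_post',.05),('lever',.11),('lever_pad',.174),('flap_lip',.107),('chock',0),('chock_post',.055),('chock_column',.112),('socket',0),('filter',0),('bottle',0),('jar',0),('brakepad',0),('wrench',0),('driver',0)]:
        r=place_of(n,t)
        for q in r[:2]:
            u,v=q['point']; print(t,round(q['conf'],2),round(u),round(v),atz(c,u,v,z),atd(c,d,u,v))
E
```

```text
pics
scene [1.1943 0.0117 1.0302]
stand 0.64 306 324 [ 0.739  -0.0136  0.    ] [ 0.7842 -0.0111  0.1022]
stop_post 0.78 266 227 [ 0.5103 -0.1083  0.05  ] [ 0.4771 -0.1141  0.0024]
lever 0.9 304 304 [ 0.7434 -0.0153  0.11  ] [ 0.7446 -0.0152  0.1126]
lever_pad 0.67 264 197 [ 0.516  -0.1026  0.174 ] [ 0.5173 -0.1024  0.1757]
flap_lip 0.98 315 326 [0.789  0.0067 0.107 ] [0.7868 0.0067 0.102 ]
chock 0.78 285 272 [ 0.6039 -0.0644  0.    ] [ 0.6326 -0.0607  0.0501]
chock 0.38 344 248 [0.5384 0.0773 0.    ] [0.5859 0.0726 0.0746]
chock_post 0.59 343 247 [0.571  0.0716 0.055 ] [0.5855 0.0702 0.0777]
chock_column 0.91 281 247 [ 0.6068 -0.066   0.112 ] [ 0.6264 -0.0634  0.1427]
socket 0.97 253 299 [ 0.6768 -0.1336  0.    ] [ 0.6969 -0.128   0.04  ]
socket 0.38 305 303 [ 0.6857 -0.0152  0.    ] [ 0.7434 -0.0121  0.1169]
filter 0.85 211 254 [ 0.5556 -0.2452  0.    ] [ 0.5886 -0.2319  0.0532]
filter 0.32 202 293 [ 0.6614 -0.2533  0.    ] [ 0.6878 -0.2401  0.0511]
bottle 0.97 223 335 [ 0.7646 -0.1956  0.    ] [ 0.7895 -0.1836  0.0597]
jar 0.83 200 294 [ 0.663  -0.2573  0.    ] [ 0.6896 -0.2438  0.
[... 810 characters left out ...]
column 0.74 341 230 [ 0.606  -0.0703  0.112 ] [ 0.6006 -0.0691  0.1467]
socket 0.56 362 210 [ 0.6813 -0.1375  0.    ] [ 0.6819 -0.1377 -0.0029]
socket 0.49 403 214 [ 0.6684 -0.258   0.    ] [ 0.6534 -0.2464  0.0826]
filter 0.92 401 248 [ 0.5667 -0.2478  0.    ] [ 0.5556 -0.2358  0.0896]
bottle 0.57 382 182 [ 0.7664 -0.1999  0.    ] [ 0.742  -0.1889  0.1031]
jar 0.93 404 215 [ 0.6651 -0.2585  0.    ] [ 0.6514 -0.2478  0.0763]
brakepad 0.65 269 225 [0.6432 0.1347 0.    ] [0.6399 0.1331 0.0198]
wrench 0.68 442 208 [ 0.6842 -0.3741  0.    ] [ 0.682  -0.3717  0.0115]
driver 0.76 167 316 [0.3826 0.4315 0.    ] [0.3823 0.4274 0.0163]
driver 0.54 312 162 [0.8305 0.0063 0.    ] [0.7982 0.0051 0.1181]
```

View pics/scene0.png

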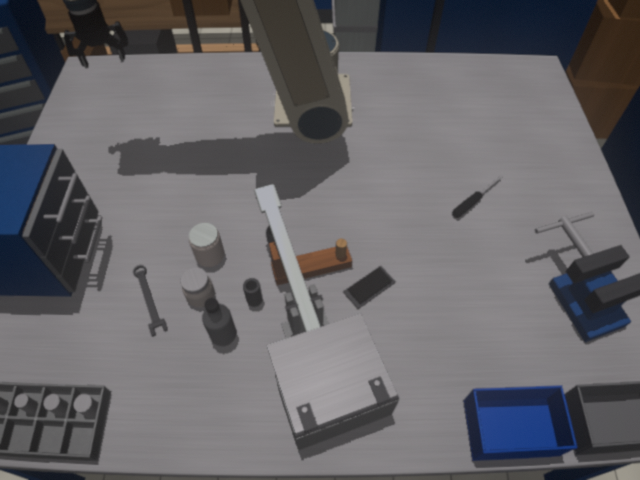

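View pics/top0.png

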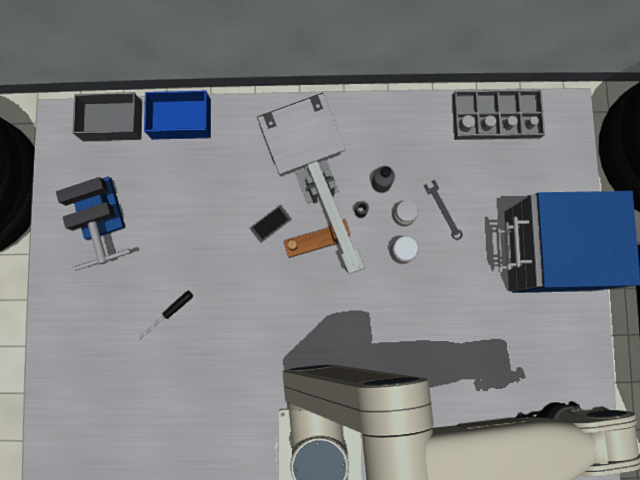

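The pictures match the list. In the top view the lever runs from the pad at (352,262) to the flap at (318,165). The chock's post is at (293,245), its column is under the lever at (341,232), and the brake pad is at (270,222). Next I'll refine the positions using depth.

```bash
python3 - <<'E'
from h import *
np.set_printoptions(precision=4,suppress=True)
def cloud(d,c,m):
    v,u=np.nonzero(m&(d>0)); K=np.array([[c['fx'],0,c['cx']],[0,c['fy'],c['cy']],[0,0,1.]])
    q=cv2.undistortPoints(np.stack([u,v],1).astype(float)[:,None],K,np.array(c['D'],float))[:,0]
    T=np.array(c['T']); return (np.c_[q,np.ones(len(q))]*d[v,u][:,None])@T[:3,:3].T+T[:3,3]
s=get_state(); print(s['time'],s['tool_rot'],s['wrist_force'])
for n in ['scene','top']:
    p,d,c=snap(n,n+'1.png')
    for t in ['chock','brakepad','lever','filter']:
        r=outline_of(n,t)
        if not r: print(t,'none');continue
        P=cloud(d,c,r[0]['pixels']); print(n,t,r[0]['conf'],len(P),P.min(0),P.max(0))
        if t=='chock':
            Q=P[(P[:,2]>.07)&(P[:,2]<.09)&(P[:,1]>.03)]; print(' post',len(Q),Q.mean(0) if len(Q) else 0,Q.min(0),Q.max(0))
            F=P[(abs(P[:,2]-.03)<.006)]; print(' foot rect',len(F),cv2.minAreaRect(F[:,:2].astype(np.float32)), cv2.boxPoints(cv2.minAreaRect(F[:,:2].astype(np.float32))))
        if t=='brakepad': print(cv2.boxPoints(cv2.minAreaRect(P[:,:2].astype(np.float32))))
        if t=='lever':
            print(cv2.fitLine(P[:,:2].astype(np.float32),cv2.DIST_HUBER,0,.01,.01).ravel()); 
E
```

```text
1.6 [[ 0.9728  0.2317  0.    ]
 [ 0.2317 -0.9728  0.    ]
 [ 0.     -0.     -1.    ]] [-0.9767 -0.663  -1.0245]
scene chock 0.56 1702 [ 0.5297 -0.0927 -0.0001] [0.642  0.0948 0.1165]
 post 106 [0.5774 0.0674 0.0789] [0.5628 0.0552 0.07  ] [0.5892 0.0803 0.0836]
 foot rect 937 ((0.5936537981033325, 0.0002901032567024231), (0.05429673567414284, 0.18470339477062225), 15.608016014099121) [[ 0.5427  0.0819]
 [ 0.5924 -0.096 ]
 [ 0.6446 -0.0814]
 [ 0.595   0.0965]]
scene brakepad 0.77 1095 [ 0.5943  0.0736 -0.0021] [0.7019 0.1916 0.0223]
[[0.587  0.1602]
 [0.6575 0.0663]
 [0.7051 0.1021]
 [0.6346 0.196 ]]
scene lever 0.66 2392 [ 0.4314 -0.1234 -0.0011] [0.7973 0.0199 0.1833]
[ 0.942   0.3356  0.6442 -0.0503]
scene filter 0.72 1242 [ 0.4566 -0.3049 -0.0042] [ 0.5958 -0.2116  0.0965]
top chock 0.67 1039 [ 0.547  -0.095  -0.0091] [0.6593 0.0913 0.1501]
 post 62 [0.5763 0.0656 0.0791] [0.5641 0.0544 0.0701] [0.5871 0.077  0.0858]
 foot rect 631 ((0.5904668569564819, 0.014053039252758026), (0.0509614534676075, 0.14919833838939667), 15.092682838439941) [[ 0.5464  0.0794]
 [ 0.5853 -0.0646]
 [ 0.6345 -0.0513]
 [ 0.5956  0.0927]]
top brakepad 0.69 756 [ 0.5955  0.0709 -0.0075] [0.7021 0.1883 0.0302]
[[0.5922 0.16  ]
 [0.662  0.0664]
 [0.7101 0.1024]
 [0.6403 0.1959]]
top lever 0.73 1569 [ 0.4832 -0.1417 -0.0097] [0.8291 0.0207 0.1859]
[ 0.9404  0.3401  0.6344 -0.0557]
top filter 0.87 607 [ 0.5214 -0.284  -0.0103] [ 0.5928 -0.2102  0.1003]
```

```bash
python3 -m jog '[[3,4,3,0,0,2,-1],[6,8,6,0,0,4,-1],[9.5,11,9,0,0,6,-1],[13,14,10,0,0,8,-1],[16,18,10,0,0,10,-1],[19,22,10,0,0,11,-1],[22,26,10,0,0,11,-1],[25,30,10,0,0,11,-1],[28,34,10,0,0,11,-1],[31,38,10,0,0,11,-1]]'
```

```text
time: 3.1
eef_pos: [0.4283, -0.1664, 0.3036]
tool_rot: [[0.911, 0.413, 0.001], [0.413, -0.911, -0.0], [0.0, 0.001, -1.0]]
wrist_force: [1.1, -0.7, 0.8]
gripper_width: 0.003
```

```bash
python3 -m jog '[[3,4,0,0,0,0,-1],[6,8,0,0,0,0,-1],[9,12,0,0,0,0,-1],[12,15,0,0,0,0,-1],[15,18,0,0,0,0,-1],[16.7,19.4,0,0,0,0,-1],[16.7,19.4,-3,0,0,0,-1],[16.7,19.4,-7,0,0,0,-1],[16.7,19.4,-10,0,0,0,-1],[16.7,19.4,-10,0,0,0,-1]]'
python3 - <<'E'
from h import *
snap('scene','scene2.png');
p,d,c=snap('wrist','wrist2.png')
for t,z in [('chock_post',.055),('chock_column',.112)]:
  for q in place_of('wrist',t)[:1]: print(t,q,atz(c,*q['point'],z))
E
```

```text
time: 4.1
eef_pos: [0.5933, 0.0279, 0.1997]
tool_rot: [[0.911, 0.413, -0.006], [0.413, -0.911, 0.0], [-0.006, -0.003, -1.0]]
wrist_force: [-0.2, -0.2, 0.8]
gripper_width: 0.002
chock_post {'point': [274.9, 221.9], 'conf': 0.92} [0.57235923 0.06360754 0.055     ]
chock_column {'point': [446.3, 269.9], 'conf': 0.74} [ 0.60750838 -0.06975707  0.112     ]
```

View pics/wrist2.png

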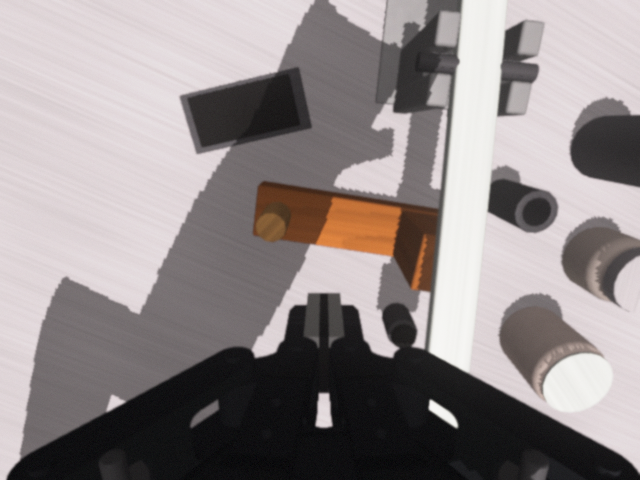

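View pics/scene2.png

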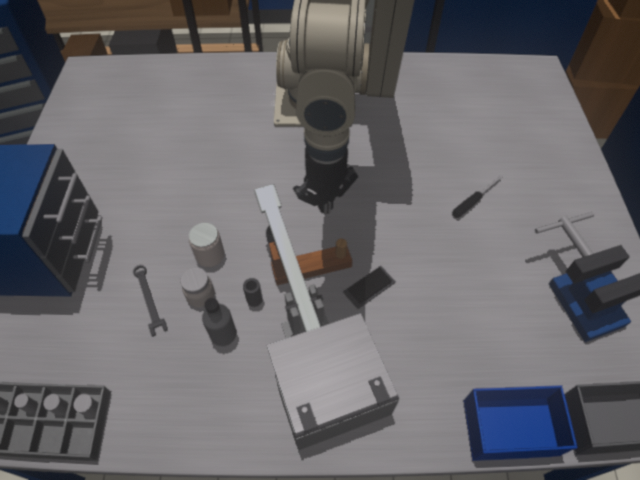

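```bash
python3 -m jog '[[-0.3,0.4,-3,0,0,0,-1],[-0.3,0.4,-6,0,0,0,-1],[-0.3,0.4,-9,0,0,0,-1],[-0.3,0.4,-12,0,0,0,-1],[-0.3,0.4,-14,0,0,0,-1],[-0.3,0.4,-15.4,0,0,0,-1],[-0.3,0.4,-15.4,0,0,0,-1]]'
python3 - <<'E'
from h import *
snap('scene','scene3.png');
p,d,c=snap('wrist','wrist3.png')
E
```

```text
time: 5.0
eef_pos: [0.5933, 0.0313, 0.0515]
tool_rot: [[0.911, 0.413, 0.003], [0.413, -0.911, -0.001], [0.002, 0.002, -1.0]]
wrist_force: [-0.1, 0.7, -0.2]
gripper_width: -0.002
```

View pics/wrist3.png

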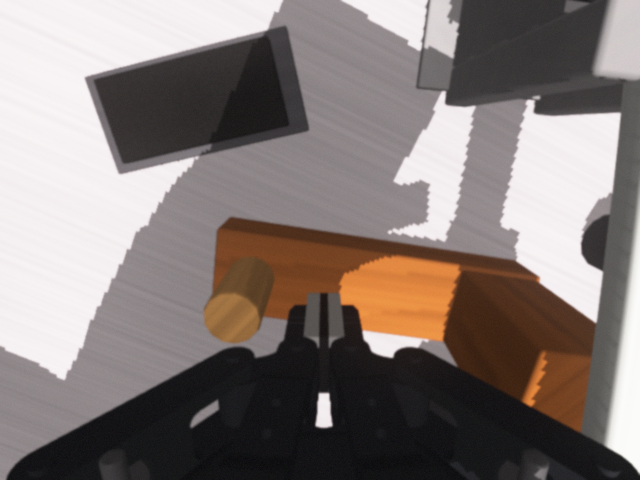

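View pics/scene3.png

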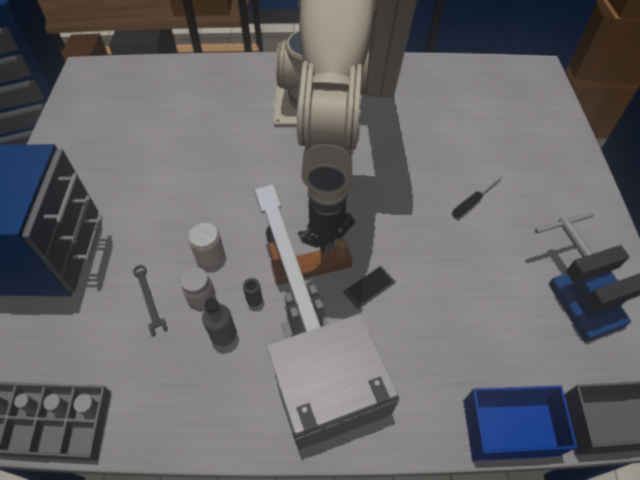

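```bash
python3 -m jog '[[-0.2,0.4,-0.5,0,0,0,-1],[-0.4,0.9,-0.5,0,0,0,-1],[-0.6,1.3,-0.5,0,0,0,-1],[-0.8,1.7,-0.5,0,0,0,-1],[-1,2.2,-0.5,0,0,0,-1],[-1.2,2.6,-0.5,0,0,0,-1],[-1.4,3.1,-0.5,0,0,0,-1],[-1.6,3.5,-0.5,0,0,0,-1],[-1.8,3.9,-0.5,0,0,0,-1],[-1.9,4.1,-0.5,0,0,0,-1]]'
python3 - <<'E'
from h import *
p,d,c=snap('wrist','wrist4.png')
E
```

```text
time: 6.1
eef_pos: [0.5752, 0.0725, 0.0485]
tool_rot: [[0.911, 0.413, 0.006], [0.413, -0.911, -0.001], [0.005, 0.004, -1.0]]
wrist_force: [1.6, -3.2, 2.5]
gripper_width: -0.001
```

View pics/wrist4.png

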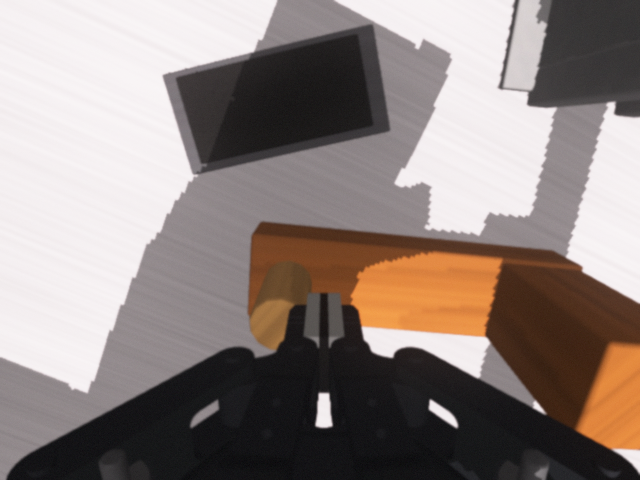

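The finger is in contact with the post at about (285,300) and the chock is sliding. The brake pad, at (280,100), is clear. I'll keep pushing.

```bash
python3 -m jog '[[-0.2,0.4,-0.1,0,0,0,-1],[-0.4,0.9,-0.1,0,0,0,-1],[-0.6,1.3,-0.1,0,0,0,-1],[-0.8,1.7,-0.1,0,0,0,-1],[-1,2.2,-0.1,0,0,0,-1],[-1.2,2.6,-0.1,0,0,0,-1],[-1.4,3.1,-0.1,0,0,0,-1],[-1.6,3.5,-0.1,0,0,0,-1],[-1.6,3.5,-0.1,0,0,0,-1]]'
python3 - <<'E'
from h import *
np.set_printoptions(precision=4,suppress=True)
p,d,c=snap('wrist','wrist5.png')
for t,z in [('chock_post',.055),('chock_column',.112)]:
  for q in place_of('wrist',t)[:1]: print(t,q,atz(c,*q['point'],z))
for n in ['top','scene']:
  p,d,c=snap(n,n+'5.png')
  for t,z in [('chock_post',.055),('chock_column',.112)]:
    for q in place_of(n,t)[:1]: print(t,q,atz(c,*q['point'],z), atd(c,d,*q['point']))
E
```

```text
time: 7.05
eef_pos: [0.5585, 0.1086, 0.0473]
tool_rot: [[0.91, 0.414, 0.005], [0.414, -0.91, -0.0], [0.005, 0.002, -1.0]]
wrist_force: [0.1, 0.2, -0.0]
gripper_width: -0.001
chock_post {'point': [280.0, 304.6], 'conf': 0.57} [0.5435 0.1237 0.055 ]
chock_column {'point': [508.2, 269.0], 'conf': 0.4} [0.6124 0.0691 0.112 ]
chock_column {'point': [317.3, 234.6], 'conf': 0.87} [ 0.5954 -0.0053  0.112 ] [ 0.5957 -0.0053  0.11  ]
chock_post {'point': [367.5, 236.5], 'conf': 0.69} [0.5418 0.1309 0.055 ] [0.556  0.1283 0.0762]
chock_column {'point': [310.5, 239.9], 'conf': 0.68} [ 0.5883 -0.0021  0.112 ] [ 0.5892 -0.0021  0.1134]
```

View pics/wrist5.png

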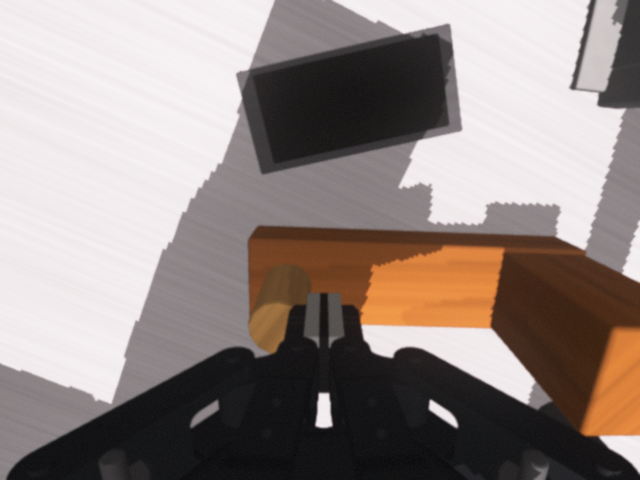

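View pics/scene5.png

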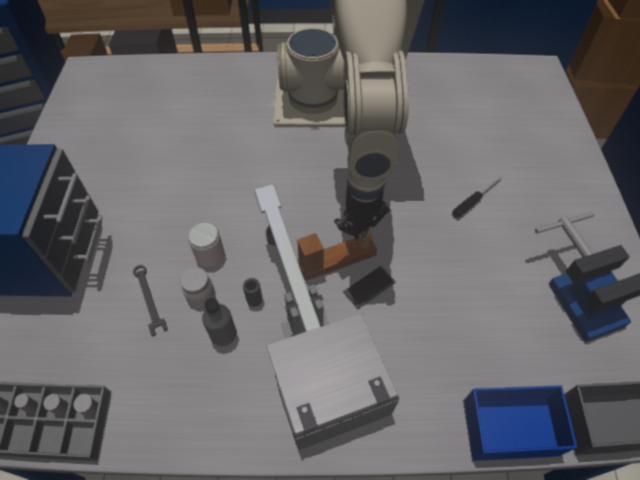

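The chock column is clear. Its offset from the lever's middle line is about 62 mm, and the column top is at (310,240) in the scene view. It is upright and the brake pad hasn't been touched. I'll back off, go up, and move over the pad.

```bash
python3 -m jog '[[0.3,-0.6,0,0,0,0,-1],[0.4,-0.9,0,0,0,0,-1],[0.4,-0.9,4,0,0,0,-1],[0.4,-0.9,8,0,0,0,-1],[0.4,-0.9,12,0,0,0,-1],[0.4,-0.9,16,0,0,0,-1],[0,-3,21,0,0,0,-1],[-1,-7,22,0,0,0,-1],[-2,-11,22,0,0,0,-1],[-3,-15,22,0,0,0,-1]]'
python3 -m jog '[[-1,-4,0,0,0,0,-1],[-1,-6,0,0,0,0,-1],[-1,-6,0,0,0,0,-1],[-1,-6,0,0,0,0,-1]]'
python3 - <<'E'
from h import *
np.set_printoptions(precision=4,suppress=True)
for n in ['wrist','scene','top']:
  p,d,c=snap(n,n+'6.png')
  for t,z in [('lever_pad',.174),('chock_column',.112),('chock_post',.055)]:
    for q in place_of(n,t)[:1]: print(n,t,q,atz(c,*q['point'],z), atd(c,d,*q['point']))
E
```

```text
time: 8.5
eef_pos: [0.5288, -0.0439, 0.2681]
tool_rot: [[0.911, 0.413, 0.007], [0.413, -0.911, -0.001], [0.006, 0.004, -1.0]]
wrist_force: [0.6, 0.0, 0.6]
gripper_width: 0.005
time: 8.9
eef_pos: [0.5187, -0.1042, 0.268]
tool_rot: [[0.911, 0.412, 0.007], [0.412, -0.911, -0.001], [0.006, 0.004, -1.0]]
wrist_force: [-0.1, 0.5, -0.5]
gripper_width: 0.003
wrist lever_pad {'point': [309.7, 236.6], 'conf': 0.96} [ 0.5132 -0.0972  0.174 ] [ 0.5132 -0.0972  0.174 ]
wrist chock_column {'point': [249.0, 81.8], 'conf': 0.89} [ 0.5966 -0.0041  0.112 ] [ 0.5966 -0.0042  0.1127]
wrist chock_post {'point': [119.3, 86.7], 'conf': 0.89} [0.5434 0.1225 0.055 ] [0.546  0.1103 0.0787]
scene lever_pad {'point': [267.2, 194.5], 'conf': 0.98} [ 0.5099 -0.0964  0.174 ] [ 0.5102 -0.0963  0.1744]
scene chock_column {'point': [310.6, 243.6], 'conf': 0.75} [ 0.598  -0.0018  0.112 ] [ 0.5993 -0.0018  0.114 ]
scene chock_post {'point': [367.8, 237.3], 'conf': 0.63} [0.544  0.1314 0.055 ] [0.5597 0.1286 0.0786]
top chock_column {'point': [316.9, 234.3], 'conf': 0.58} [ 0.5962 -0.0042  0.112 ] [ 0.5963 -0.0042  0.1118]
top chock_post {'point': [273.0, 257.9], 'conf': 0.57} [0.54   0.1207 0.055 ] [0.5372 0.1187 0.0805]
```

View pics/wrist6.png

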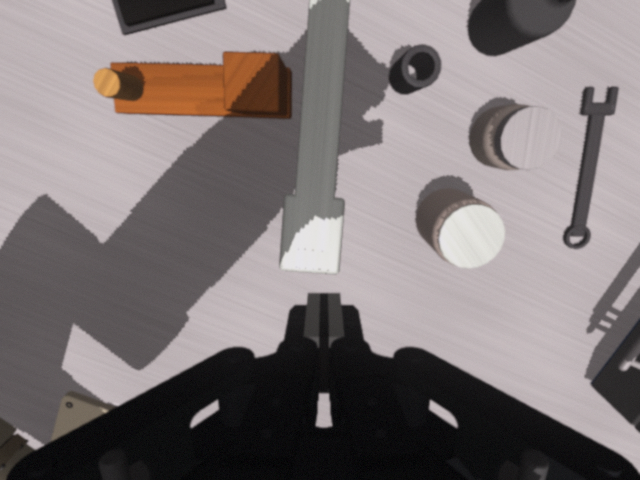

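View pics/scene6.png

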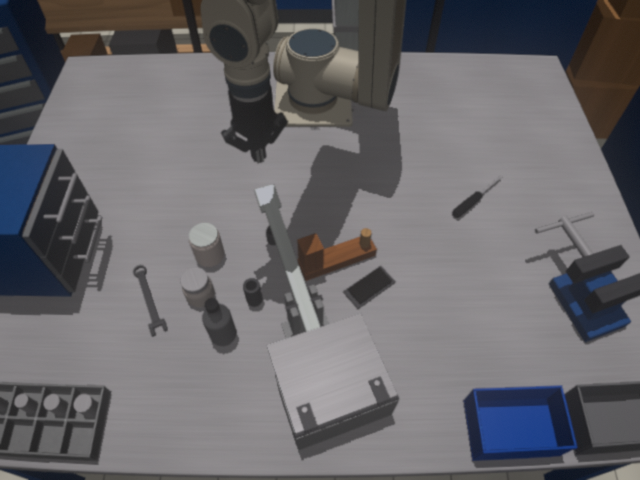

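Pad located at (0.512, -0.097), which is (310,236) in the wrist view. The chock is standing clear to the left.

```bash
python3 -m jog '[[-0.6,0.7,-3,0,0,0,-1],[-0.6,0.7,-6,0,0,0,-1],[-0.6,0.7,-8,0,0,0,-1],[-0.6,0.7,-9,0,0,0,-1],[-0.6,0.7,-9.5,0,0,0,-1],[-0.6,0.7,-10,0,0,0,-1],[-0.6,0.7,-10.5,0,0,0,-1],[-0.6,0.7,-11,0,0,0,-1],[-0.6,0.7,-11.5,0,0,0,-1]]' 60
python3 - <<'E'
from h import *
snap('scene','scene7.png')
E
```

```text
time: 10.4
eef_pos: [0.5131, -0.0968, 0.153]
tool_rot: [[0.91, 0.414, 0.008], [0.414, -0.91, -0.001], [0.007, 0.005, -1.0]]
wrist_force: [-1.1, -0.3, 0.5]
gripper_width: -0.001
```

View pics/scene7.png

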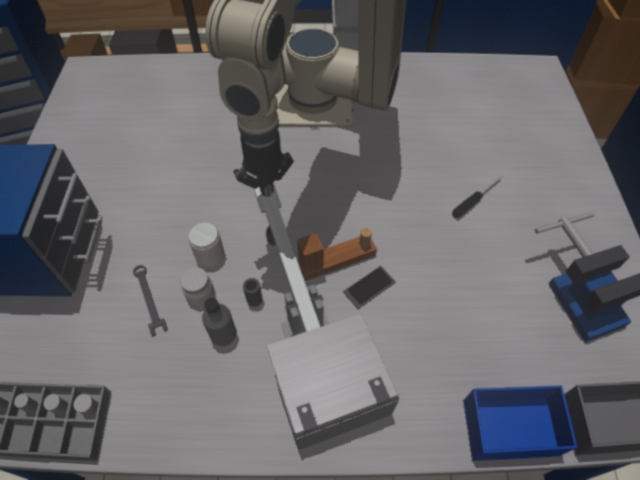

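The fingertips are on the pad at (266,190), with 2 cm of near-free travel so far. I'll keep pressing in small steps.

```bash
python3 -m jog '[[0,0,-0.5,0,0,0,-1],[0,0,-1,0,0,0,-1],[0,0,-1.5,0,0,0,-1],[0,0,-2,0,0,0,-1],[0,0,-2.5,0,0,0,-1],[0,0,-3,0,0,0,-1]]'
python3 - <<'E'
from h import *
np.set_printoptions(precision=4,suppress=True)
snap('wrist','wrist8.png')
for n in ['scene','top']:
  p,d,c=snap(n,n+'8.png')
  for t,z in [('lever_pad',.12),('flap_lip',.125)]:
    for q in place_of(n,t)[:1]: print(n,t,q, atd(c,d,*q['point']))
E
```

```text
time: 11.05
eef_pos: [0.5125, -0.0968, 0.122]
tool_rot: [[0.911, 0.413, 0.007], [0.413, -0.911, -0.001], [0.005, 0.004, -1.0]]
wrist_force: [-2.5, -1.1, 5.5]
gripper_width: -0.0
scene flap_lip {'point': [312.9, 323.2], 'conf': 0.9} [0.7845 0.0034 0.109 ]
top lever_pad {'point': [316.1, 238.6], 'conf': 0.7} [ 0.5848 -0.0018  0.1096]
top flap_lip {'point': [311.0, 160.4], 'conf': 0.64} [0.8006 0.0083 0.1254]
```

View pics/wrist8.png

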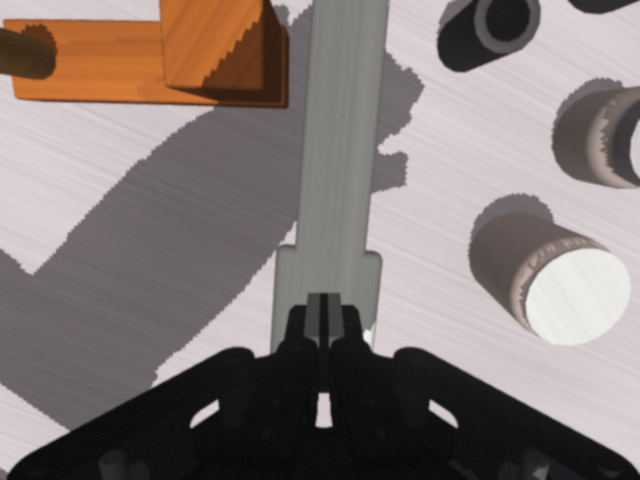

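View pics/scene8.png

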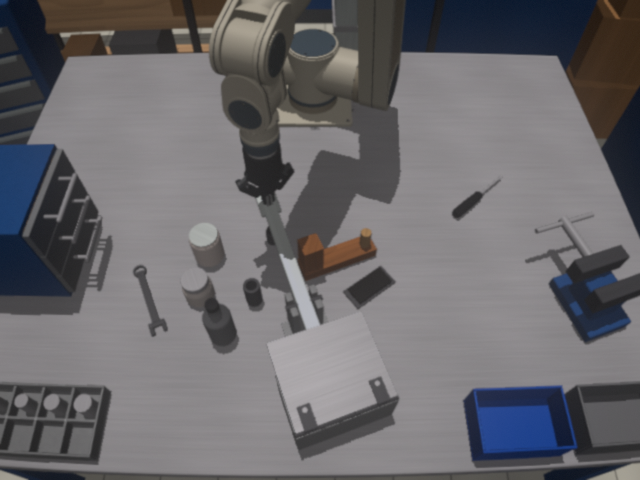

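The fingers are central on the broad end at (325,300), with 5.5 N of force, and the lever is turning. I'll continue to the stop.

```bash
python3 -m jog '[[0,0,-0.7,0,0,0,-1],[0,0,-1.4,0,0,0,-1],[0,0,-2.1,0,0,0,-1],[0,0,-2.8,0,0,0,-1],[0,0,-3.5,0,0,0,-1],[0,0,-4,0,0,0,-1],[0,0,-4.4,0,0,0,-1],[0,0,-4.8,0,0,0,-1],[0,0,-5.0,0,0,0,-1]]'
```

```text
time: 12.3
eef_pos: [0.5124, -0.0967, 0.0722]
tool_rot: [[0.911, 0.413, 0.006], [0.413, -0.911, -0.001], [0.005, 0.004, -1.0]]
wrist_force: [-3.9, -1.1, 5.5]
gripper_width: -0.004
```

```bash
python3 -m jog '[[0,0,-0.2,0,0,0,-1],[0,0,-0.4,0,0,0,-1],[0,0,-0.6,0,0,0,-1],[0,0,-0.6,0,0,0,-1]]'
python3 -c "
from cell import get_state
s=get_state();print(s['eef_pos'],s['wrist_force'])"
```

```text
time: 12.7
eef_pos: [0.5128, -0.0968, 0.0663]
tool_rot: [[0.91, 0.413, 0.007], [0.414, -0.911, -0.001], [0.006, 0.004, -1.0]]
wrist_force: [-1.8, -0.3, 3.9]
gripper_width: 0.003
[ 0.51275599 -0.09675613  0.06631858] [-1.81463294 -0.29931863  3.94265196]
```

```bash
python3 -m jog '[[0,0,-0.1,0,0,0,-1],[0,0,-0.2,0,0,0,-1],[0,0,-0.3,0,0,0,-1],[0,0,-0.3,0,0,0,-1]]'
```

```text
time: 13.1
eef_pos: [0.513, -0.0967, 0.0635]
tool_rot: [[0.91, 0.414, 0.008], [0.414, -0.91, -0.001], [0.006, 0.004, -1.0]]
wrist_force: [-1.2, -1.0, 3.9]
gripper_width: -0.001
```

```bash
python3 - <<'E'
from h import *
np.set_printoptions(precision=4,suppress=True)
snap('wrist','wrist9.png')
for n in ['scene','top']:
  p,d,c=snap(n,n+'9.png')
  cv2.imwrite('pics/%s9z.png'%n,cv2.resize(p[150:390,180:420,::-1] if n=='scene' else p[80:300,220:440,::-1],(600,600),interpolation=cv2.INTER_CUBIC))
  for t in ['lever_pad','flap_lip']:
    for q in place_of(n,t)[:1]: print(n,t,q, atd(c,d,*q['point']))
E
```

```text
scene lever_pad {'point': [269.3, 214.8], 'conf': 0.75} [ 0.5258 -0.0952  0.1206]
scene flap_lip {'point': [316.5, 319.7], 'conf': 0.61} [0.7827 0.0106 0.1216]
top flap_lip {'point': [313.2, 155.4], 'conf': 0.74} [0.8071 0.0018 0.152 ]
```

View pics/wrist9.png

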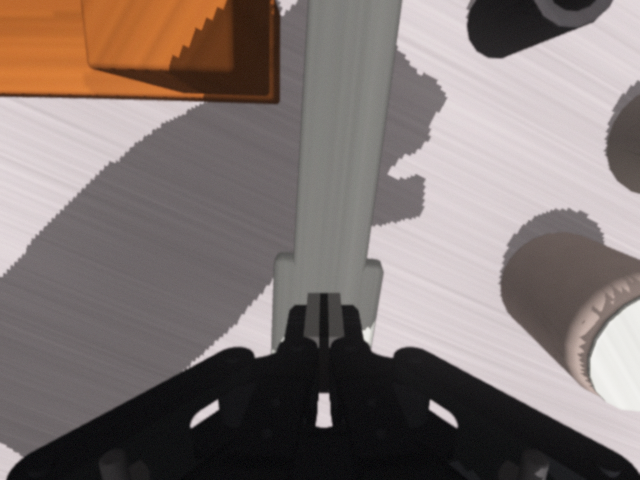

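View pics/scene9z.png

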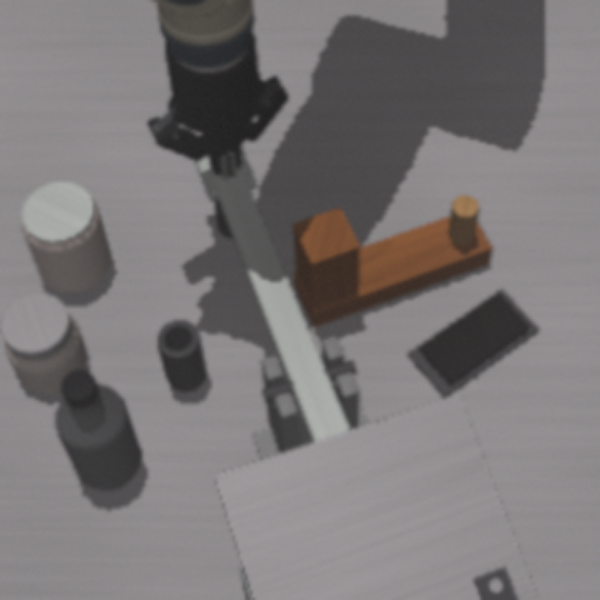

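The fingers are still on the pad and the flap is rising, but the stop hasn't been reached. I'll go lower.

```bash
python3 -m jog '[[0,0,-0.1,0,0,0,-1],[0,0,-0.2,0,0,0,-1],[0,0,-0.3,0,0,0,-1],[0,0,-0.3,0,0,0,-1]]'
```

```text
time: 13.85
eef_pos: [0.5132, -0.0967, 0.0605]
tool_rot: [[0.91, 0.414, 0.008], [0.414, -0.91, -0.001], [0.007, 0.004, -1.0]]
wrist_force: [-0.7, -0.7, 5.3]
gripper_width: -0.001
```

```bash
python3 - <<'E'
from h import *
np.set_printoptions(precision=4,suppress=True)
p0=np.array([.740,-.018]);a=np.array([.941,.338]);b=np.array([-.338,.941])
for n in ['scene','top','wrist']:
  p,d,c=snap(n,n+'10.png')
  v,u=np.nonzero(d>0); K=np.array([[c['fx'],0,c['cx']],[0,c['fy'],c['cy']],[0,0,1.]])
  q=cv2.undistortPoints(np.stack([u,v],1).astype(float)[:,None],K,np.array(c['D'],float))[:,0]
  T=np.array(c['T']); P=(np.c_[q,np.ones(len(q))]*d[v,u][:,None])@T[:3,:3].T+T[:3,3]
  x=(P[:,:2]-p0)@a; y=(P[:,:2]-p0)@b
  m=(abs(y)<.01)&(P[:,2]>.05)&(P[:,2]<.19)
  for lo in np.arange(-.28,.09,.02):
    k=m&(x>lo)&(x<lo+.02)
    if k.sum()>3: print(n,round(lo+.01,3),k.sum(),np.median(P[k,2]).round(4))
  k=(abs(y)<.08)&(x>.07)&(x<.23)&(P[:,2]>.09)&(P[:,2]<.3)
  if k.sum()>50:
    A=np.c_[x[k],np.ones(k.sum())]; s,i=np.linalg.lstsq(A,P[k,2],rcond=None)[0]; print('flap top slope',s,'z at lip x=.065',s*.065+i,'at hinge',s*.238+i)
E
```

```text
scene -0.25 13 0.1374
scene -0.23 235 0.126
scene -0.21 62 0.0918
scene -0.19 60 0.0939
scene -0.17 60 0.0961
scene -0.15 64 0.0987
scene -0.13 67 0.101
scene -0.11 70 0.1034
scene -0.09 69 0.1054
scene -0.07 72 0.1085
scene -0.05 81 0.1106
scene -0.03 81 0.1129
scene -0.01 79 0.115
scene 0.01 84 0.1174
scene 0.03 87 0.1198
scene 0.05 77 0.1219
scene 0.07 42 0.1582
scene 0.09 119 0.1555
flap top slope -0.24263827897521806 z at lip x=.065 0.16106232512988683 at hinge 0.11908590286717413
top -0.15 21 0.1
top -0.13 52 0.0998
top -0.11 53 0.1025
top -0.09 51 0.1051
top -0.07 54 0.1075
top -0.05 50 0.1092
top -0.03 54 0.1116
top -0.01 51 0.1142
top 0.01 53 0.1163
top 0.03 55 0.1191
top 0.05 51 0.1216
top 0.07 72 0.1285
top 0.09 52 0.1549
flap top slope -0.23119228063959762 z at lip x=.065 0.1587690510122713 at hinge 0.1187727864616209
wrist -0.25 930 0.1364
wrist -0.23 15110 0.1608
wrist -0.21 2347 0.0917
wrist -0.19 2761 0.0941
wrist -0.17 3275 0.0964
wrist -0.15 3891 0.0987
wrist -0.13 3018 0.1007
```

Depth puts the lever at a slope of 0.117 rad, where the stop needs about 0.19. That is inconsistent with the TCP height, so I'll check where the fingertips really are.

```bash
python3 - <<'E'
from h import *
np.set_printoptions(precision=4,suppress=True)
p,d,c=snap('wrist','wrist11.png'); s=get_state(); print(s['eef_pos'])
T=np.array(c['T']);K=np.array([[c['fx'],0,c['cx']],[0,c['fy'],c['cy']],[0,0,1.]])
W=np.linalg.inv(T)
def pr(X): return cv2.projectPoints(np.array([W[:3,:3]@X+W[:3,3]]),np.zeros(3),np.zeros(3),K,np.array(c['D'],float))[0].ravel()
print('tcp',pr(np.array(s['eef_pos'])),'cam',T[:3,3])
for u,v in [(312,297),(335,297),(312,310),(312,330),(322,350),(300,310),(285,290),(280,340),(370,280),(368,335),(325,285)]: print(u,v,atd(c,d,u,v))
cv2.imwrite('pics/w11z.png',cv2.resize(p[220:400,220:430,::-1],(700,600),interpolation=cv2.INTER_CUBIC))
p,d,c=snap('scene','s11.png'); cv2.imwrite('pics/s11z.png',cv2.resize(p[170:260,220:340,::-1],(800,600),interpolation=cv2.INTER_CUBIC))
E
```

```text
[ 0.5132 -0.0967  0.0605]
tcp [321.0845 284.073 ] cam [ 0.5802 -0.0667  0.2319]
312 297 [ 0.5211 -0.0892  0.0975]
335 297 [ 0.5246 -0.0977  0.097 ]
312 310 [ 0.5209 -0.0896  0.108 ]
312 330 [ 0.5212 -0.0899  0.1226]
322 350 [ 0.5177 -0.0951  0.1262]
300 310 [ 0.5151 -0.0868  0.0999]
285 290 [ 0.5159 -0.079   0.0896]
280 340 [ 0.4903 -0.0868  0.0851]
370 280 [ 0.5347 -0.1092  0.0901]
368 335 [ 0.5091 -0.1216  0.0855]
325 285 [ 0.5253 -0.093   0.0909]
```

View pics/w11z.png

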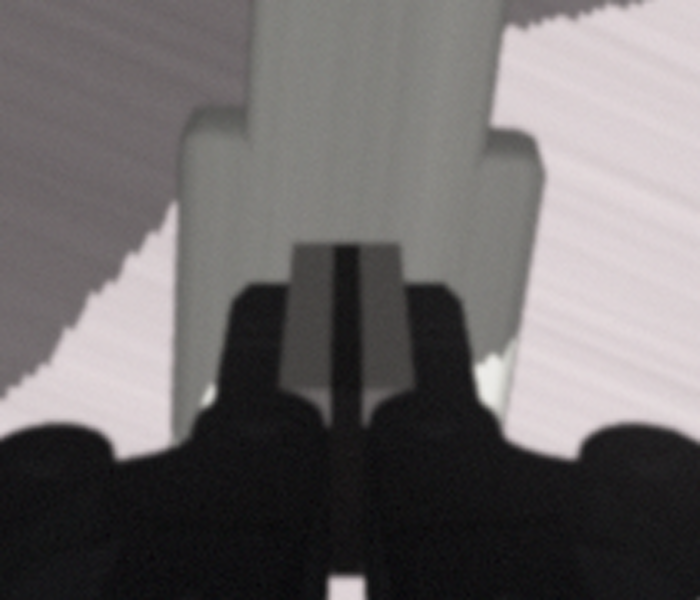

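View pics/s11z.png

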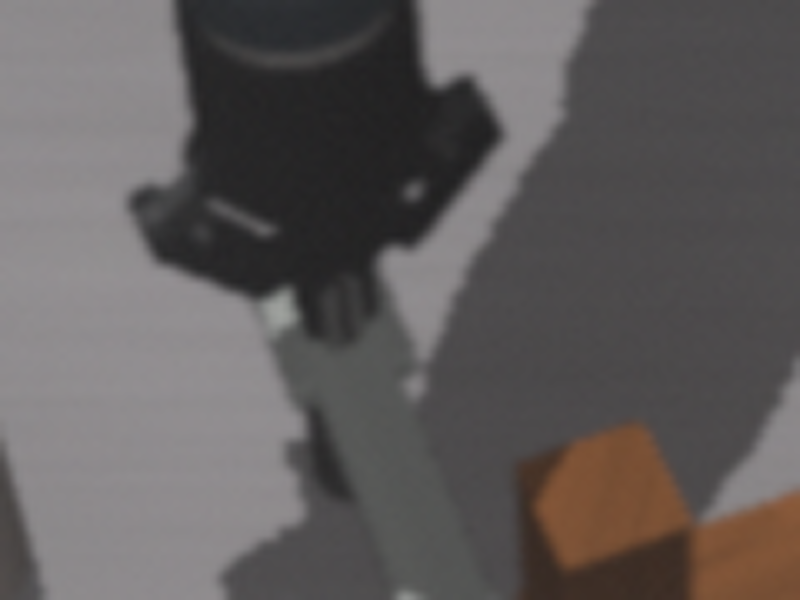

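By depth the visible fingertips are at z≈0.088, resting mid-pad, so the reported TCP lies about 25 mm beyond them. About 17 mm of travel remains. I'll press on and watch the force.

```bash
python3 -m jog '[[0,0,-0.2,0,0,0,-1],[0,0,-0.4,0,0,0,-1],[0,0,-0.6,0,0,0,-1],[0,0,-0.8,0,0,0,-1],[0,0,-1,0,0,0,-1],[0,0,-1.2,0,0,0,-1],[0,0,-1.3,0,0,0,-1],[0,0,-1.3,0,0,0,-1]]'
```

```text
time: 14.9
eef_pos: [0.5142, -0.0966, 0.0478]
tool_rot: [[0.91, 0.414, 0.01], [0.414, -0.91, -0.001], [0.009, 0.005, -1.0]]
wrist_force: [2.0, 1.4, 5.5]
gripper_width: -0.001
```

```bash
python3 -m jog '[[0,0,-0.1,0,0,0,-1],[0,0,-0.2,0,0,0,-1],[0,0,-0.3,0,0,0,-1],[0,0,-0.4,0,0,0,-1],[0,0,-0.4,0,0,0,-1]]'
```

```text
time: 15.4
eef_pos: [0.5148, -0.0965, 0.044]
tool_rot: [[0.91, 0.414, 0.011], [0.414, -0.91, -0.001], [0.01, 0.005, -1.0]]
wrist_force: [1.4, 0.3, 5.2]
gripper_width: 0.002
```

```bash
python3 -m jog '[[0,0,-0.1,0,0,0,-1],[0,0,-0.2,0,0,0,-1],[0,0,-0.3,0,0,0,-1],[0,0,-0.4,0,0,0,-1],[0,0,-0.4,0,0,0,-1]]'
```

```text
time: 15.9
eef_pos: [0.5155, -0.0963, 0.0401]
tool_rot: [[0.91, 0.414, 0.012], [0.414, -0.91, -0.0], [0.011, 0.005, -1.0]]
wrist_force: [1.6, 1.9, 4.4]
gripper_width: 0.0
```

```bash
cat > meas.py <<'E'
from h import *
import sys
np.set_printoptions(precision=4,suppress=True)
p0=np.array([.740,-.018]);a=np.array([.941,.338]);b=np.array([-.338,.941])
tag=sys.argv[1]
for n in ['scene','wrist']:
  p,d,c=snap(n,n+tag+'.png')
  v,u=np.nonzero(d>0); K=np.array([[c['fx'],0,c['cx']],[0,c['fy'],c['cy']],[0,0,1.]])
  q=cv2.undistortPoints(np.stack([u,v],1).astype(float)[:,None],K,np.array(c['D'],float))[:,0]
  T=np.array(c['T']); P=(np.c_[q,np.ones(len(q))]*d[v,u][:,None])@T[:3,:3].T+T[:3,3]
  x=(P[:,:2]-p0)@a; y=(P[:,:2]-p0)@b
  k=(abs(y)<.01)&(P[:,2]>.05)&(P[:,2]<.13)&(x>-.21)&(x<-.04 if n=='scene' else x<-.15)
  f=np.polyfit(x[k],P[k,2],1); r=P[k,2]-np.polyval(f,x[k]); k2=abs(r)<.004; f=np.polyfit(x[k][k2],P[k][k2][:,2],1)
  print(n,'lever slope',f[0],'z at -.24',np.polyval(f,-.24))
  k=(abs(y)<.08)&(x>.08)&(x<.22)&(P[:,2]>.09)&(P[:,2]<.3)
  if k.sum()>50:
    f=np.polyfit(x[k],P[k,2],1); print('flap slope',f[0],'lip top z',np.polyval(f,.065))
  for l,uv in [('tips',(312,297)),('tips',(335,297))]:
    if n=='wrist': print(l,atd(c,d,*uv))
s=get_state(); print(s['time'],s['eef_pos'],s['wrist_force'],s['torque'])
E
python3 meas.py 12
```

```text
scene lever slope 0.20809029584683975 z at -.24 0.0665477766587625
flap slope -0.2979941354386671 lip top z 0.17077541932173942
wrist lever slope 0.20713072686653927 z at -.24 0.06676653623229295
tips [ 0.5229 -0.089   0.0765]
tips [ 0.5262 -0.0976  0.0753]
16.0 [ 0.5154 -0.0963  0.0401] [2.1365 1.0092 5.4698] [ 0.2626 -0.4844  0.0447]
```

View pics/wrist12.png

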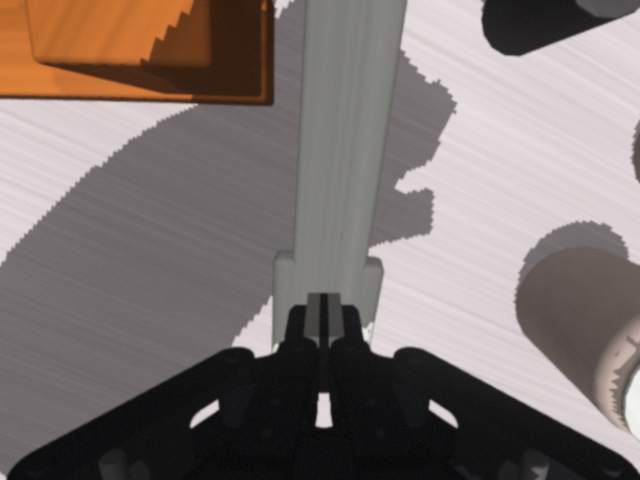

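View pics/scene12.png

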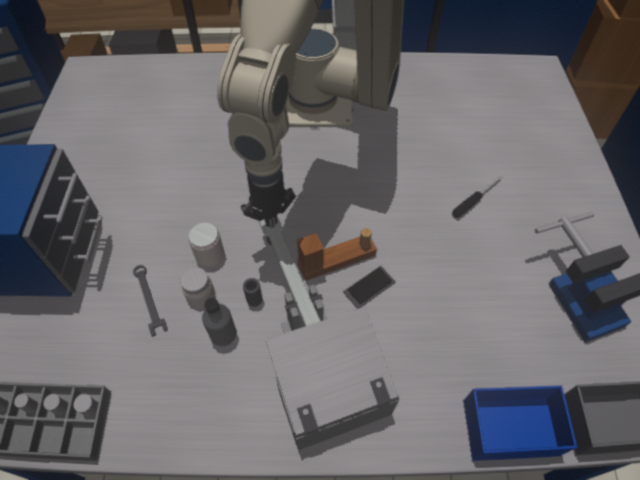

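By depth the pad is now at 0.0666 m and the lip at about 0.16 m, so the lever is just reaching the stop. I'll add some firm holding force.

```bash
python3 -m jog '[[0,0,-0.1,0,0,0,-1],[0,0,-0.2,0,0,0,-1],[0,0,-0.2,0,0,0,-1]]'
```

```text
time: 16.3
eef_pos: [0.5158, -0.0963, 0.0387]
tool_rot: [[0.91, 0.414, 0.013], [0.414, -0.91, -0.0], [0.012, 0.006, -1.0]]
wrist_force: [0.7, 1.2, 9.1]
gripper_width: -0.001
```

```bash
python3 -m jog '[[0,0,-0.1,0,0,0,-1],[0,0,-0.3,0,0,0,-1],[0,0,-0.4,0,0,0,-1],[0,0,-0.4,0,0,0,-1]]'; python3 meas.py 13
```

```text
time: 16.7
eef_pos: [0.5161, -0.0964, 0.0379]
tool_rot: [[0.91, 0.414, 0.016], [0.415, -0.91, -0.002], [0.014, 0.008, -1.0]]
wrist_force: [-12.8, 3.8, 41.5]
gripper_width: -0.002
scene lever slope 0.21452555073234267 z at -.24 0.06482378528627333
flap slope -0.302716175214448 lip top z 0.17157611867784814
wrist lever slope 0.21561632403135303 z at -.24 0.06483457964993822
tips [ 0.5234 -0.089   0.0744]
tips [ 0.5273 -0.0972  0.0748]
16.8 [ 0.5161 -0.0964  0.0379] [-11.8044   4.6974  41.7885] [0.9296 2.1529 0.065 ]
```

The stop is reached: force climbs steeply to 41 N with the pad at 0.065 m. I'll ease off to about 20 N.

```bash
python3 -m jog '[[0,0,-0.1,0,0,0,-1],[0,0,-0.1,0,0,0,-1],[0,0,-0.1,0,0,0,-1],[0,0,-0.1,0,0,0,-1],[0,0,-0.1,0,0,0,-1]]'; python3 meas.py 14
```

```text
time: 17.3
eef_pos: [0.516, -0.0964, 0.0383]
tool_rot: [[0.91, 0.415, 0.017], [0.415, -0.91, -0.002], [0.015, 0.009, -1.0]]
wrist_force: [-5.9, 2.3, 20.4]
gripper_width: -0.003
scene lever slope 0.2157545156714211 z at -.24 0.06489070041230181
flap slope -0.3016994802581286 lip top z 0.17145868119546143
wrist lever slope 0.21376744003935222 z at -.24 0.06509879375222319
tips [ 0.5232 -0.089   0.0744]
tips [ 0.5273 -0.0972  0.0753]
17.4 [ 0.516  -0.0964  0.0383] [-5.2561  2.2194 20.9552] [0.453  0.9989 0.024 ]
```

Holding steady at 21 N. One more hold to check stability and the final scene.

```bash
python3 - <<'E'
from h import *
np.set_printoptions(precision=4,suppress=True)
p0=np.array([.740,-.018]);b=np.array([-.338,.941])
for n in ['scene','top']:
  p,d,c=snap(n,n+'15.png')
  for t,z in [('chock_column',.112),('socket',0),('filter',0),('bottle',0),('jar',0),('brakepad',0),('wrench',0),('driver',0)]:
    for q in place_of(n,t)[:1]:
      X=atz(c,*q['point'],z); print(n,t,round(q['conf'],2),X, ((X[:2]-p0)@b).round(4) if 'col' in t else '')
print(get_state()['wrist_force'],get_state()['time'])
E
```

```text
scene chock_column 0.85 [ 0.5975 -0.0036  0.112 ] 0.0618
scene socket 0.67 [ 0.6778 -0.131   0.    ] 
scene filter 0.64 [ 0.5524 -0.251   0.    ] 
scene bottle 0.87 [ 0.7604 -0.1908  0.    ] 
scene jar 0.77 [ 0.6627 -0.2557  0.    ] 
scene brakepad 0.9 [0.649  0.1338 0.    ] 
scene wrench 0.84 [ 0.675  -0.3736  0.    ] 
scene driver 0.93 [0.3746 0.4324 0.    ] 
top chock_column 0.83 [0.5955 0.0007 0.112 ] 0.0664
top socket 0.67 [ 0.679  -0.1377  0.    ] 
top filter 0.77 [ 0.5617 -0.2462  0.    ] 
top bottle 0.88 [ 0.7626 -0.1895  0.    ] 
top jar 0.97 [ 0.6738 -0.2717  0.    ] 
top brakepad 0.57 [0.6483 0.1235 0.    ] 
top wrench 0.86 [ 0.6797 -0.3733  0.    ] 
top driver 0.85 [0.3836 0.4391 0.    ] 
[-6.4604  2.9204 21.2075] 18.3
```

View pics/scene15.png

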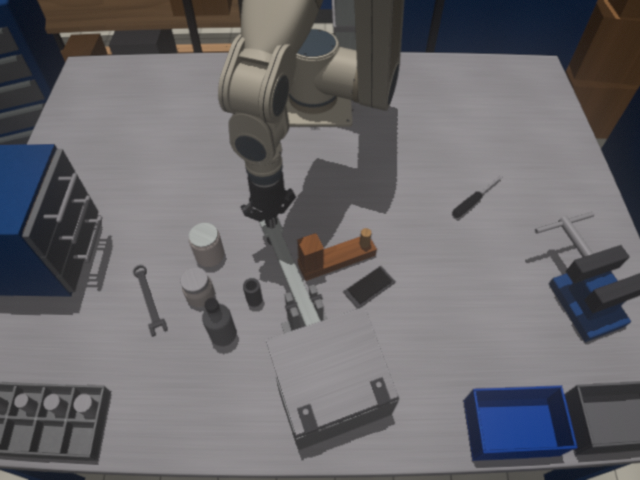

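The final view shows the chock standing clear (column top at (311,240)) and the flap raised. The bystanders are where they were, and the gripper is on the pad at (268,215).

```bash
python3 -c "
from cell import arm
print(arm.job_done())"
```

```text
the job is handed in; nothing more can be done
None
```

I pushed the chock sideways by its post until it was clear of the lever, still standing. Then I pressed the lever's broad end onto the stop post with the closed fingertips, and handed the job in while holding it there at about 21 N (18.3 s on the clock).

**Last checks:**
- **Chock:** the column is 62 to 66 mm from the lever's middle line, and it needed more than 45 mm.
- **Lever and flap:** depth puts the pad at about 65 mm and the lower edge of the flap's lip at about 161 mm. The task gives 67 mm and 159 mm for fully pressed.
- **Bystanders:** in the pictures they look unmoved. The networks' before-and-after positions mostly agree within their scatter. The jar read about 15 mm off in the top view, but the scene view had it unmoved.

**What disagreed:**
- **TCP height:** the reported TCP was about 25 mm lower than the fingertips measured by depth. I never explained this, so I judged the final press by depth and force instead of TCP height.
- **Press force:** it reached about 42 N at the fingertips for half a second when the lever met the stop, then I eased it off. The 40 N limit is stated for the arm and the gripper's body, and I saw neither touching anything.

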